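Hang the washed basket to drain and hold the washer lid at the airing mark

TASK

The wash is finished: hang the wire basket of carburettor parts by its handle on the hook over the drip tray and let go of it. Then lift the washer's self-closing lid by its handle until the wing-nut stud on its side lines up with the tip of the small index tab on the curved stay, and finish while still holding the lid steady there, so that I can tighten the wing nut. Do not shift the tab on its stay, and leave the bowl, the jar and the spray can as they are.

Things in the scene. Friction and masses are not known exactly. Their poses are not given: they have to be found in the camera images.
- basket: open steel-wire basket, 80 (x) x 100 (y) x 60 mm high, about 0.35 kg, standing on the bench with a few parts in it (they do not move). Origin: centre of its underside; z up. A rigid bail stands over it in its y-z plane: two 6 mm rods at y = +-50 mm joined by a straight black grip bar.
- basket_bar (a point): middle of the basket's black grip bar, 145 mm above its underside (x = y = 0). The bar runs along the basket's y: 92 mm long, 10 mm thick (x), 14 mm high; under it 78 mm are free down to the rim. The hook comes under the bar's middle, so grip the bar 25 to 30 mm beside it (25 N holds it well). Site axes are the basket's.
- stand: drain stand, fixed: aluminium drip tray 170 (x) x 150 (y) x 22 mm with a 10 mm steel rod bent into an upturned hook. Origin: centre of the tray's underside, straight below the hook's seat; z up. The rod's post stands at x = +68 mm, reaches at most 243 mm (at x = +48 mm), and comes down towards -x into the hook, which opens upward with its free end on the -x side.
- hook_seat (a point): lowest point of the hook's upper side, 210 mm above the bench, where the bar's underside comes to rest; x = y = 0 of the stand. Axes are the stand's: the hanging bar lies along y; it is brought in along +x, passing over the hook's free end with the basket's rim staying below the rod (rod's underside: 200 mm), then lowered.
- hook_tip (a point): top of the hook's free end, 26 mm to the -x side of the seat and 28 mm higher (238 mm above the bench)
- washer: stainless bench washer, fixed: box 220 (x) x 260 (y) x 155 mm high, black control panel on its front (-x). Origin: centre of its underside; z up. The lid, 226 x 263 x 4 mm, is hinged along the rear (+x) edge. On the right-hand side (y = -135 mm) is the stay: a slotted, curved dark steel strip, 25 mm wide, about the hinge axis at 130 mm radius, rising to about 290 mm above the bench.
- lid (a joint): opening angle of the lid: 0 shut, growing as the front edge rises, stop at 1.2 rad. A spring and its weight (0.6 kg) shut it: at the handle it takes about 7 N to start and 9 N (square to the lid; 13 N straight up) at 0.57 rad; it falls shut if let go.
- lid_hinge (a point): middle of the lid's hinge axis, on the washer: x = +105 mm, y = 0, 160 mm above the bench. The axis runs along the washer's y. Site axes are the washer's.
- lid_handle (a point): middle of the lid's handle: a round black bar, 14 mm thick, 104 mm long, parallel to the hinge, on posts 46 mm either side. Lid shut: 190 mm in front (-x) of the hinge axis and 45 mm above it (205 mm above the bench, 43 mm above the lid's face). It moves with the lid. Pinched from above, fingers closing across it, it turns between the pads, so the gripper may stay upright.
- lid_stud (a point): centre of the stud with the brass wing nut on the lid's right-hand (-y) edge, riding in the slot of the stay: 130 mm from the hinge axis, level with the axis when the lid is shut (straight to the front, -x, of it); y = -135 mm in the washer frame
- tab_mark (a point): the point in the stay's slot at which the index tab points: on the slot's centre line, 130 mm from the hinge axis, in the stud's plane. The tab is a brass block 24 x 14 x 8 mm on the stay's outer rim with a short tip towards the slot, set 0.40 to 0.75 rad above shut. The lid is on the mark when the stud's point meets it: that lid angle is this point's angle about the hinge axis.
- bowl: loose steel bowl, 100 mm across, 38 mm high, standing near the basket's row on the bench; origin at the centre of its underside. Bystander.
- jar: loose pale glass jar with a screw cap, 64 mm across, 95 mm high, in front of the washer; origin at the centre of its underside. Bystander.
- can: loose white spray can with a black cap, 60 mm across, 178 mm high, to the right of the stand; origin at the centre of its underside. Bystander.

How it is judged:
On the way:
1. the basket hangs by its bar on the hook, clear of the tray and let go (distance between basket_bar and hook_seat below 0.03 m and height (world z) of basket above 0.05 m and angle between basket's own z axis and vertical below 0.3 rad and linear speed of basket below 0.05 m/s and contact force between basket and stand above 1 N and contact force between basket and the fingers below 0.05 N and contact force between basket and the arm below 0.05 N), for 0.3 s.
At the end, for the whole second after the job is handed in: The basket hangs still by its bar in the hook, upright (within 0.3 rad), bar's middle within 30 mm of the seat, off the tray and not touched by the robot; and the robot's fingers still hold the lid up, at rest, with the stud within 8 mm of the tab's mark (about 3.5 degrees) (all of step 1 and distance between lid_stud and tab_mark below 0.008 m and velocity of joint lid between -0.04 and 0.04 rad/s and contact force between lid and the fingers above 3 N); the arm keeps its last pose, push and grip.
It fails at once if the index tab is shifted along the stay (distance of tab_mark from where it was at the start of the episode above 0.006 m).
It fails at once if the bowl, the jar or the spray can is pushed more than 30 mm or tipped (distance of any of bowl, jar, can from where it was at the start of the episode above 0.03 m or angle between any of bowl, jar, can's own z axis and vertical above 0.5 rad).
It also fails if it takes over 61 s, if anything falls off the work surface, if the arm or the gripper's body presses on something with over 40 N, if the wrist force passes 120 N, or if a joint passes its speed limit or range.

ROBOT

A 7-joint arm with a two-finger parallel gripper is mounted at the origin on the work surface. World frame = base frame: x ahead of the robot, y to its left, z up, the work surface at z = 0. Lengths are in m, angles in rad, forces in N, time in s.
With the tool pointing down it reaches from about 0.425 to 0.95 m from the base axis. Payload 16.7 kg.
Tool frame: the origin (TCP) lies at the centre of the arm's flange, where the gripper is bolted on; the fingertips stand 199 mm ahead of it and the grasp point (between the pads) lies 180 mm ahead of it; z points along the fingers, y is the line along which they close (so a half turn about z gives the same grasp; the last joint's range is limited). The gripper opens to 94 mm and grips with 3 to 60 N. Pads are 16 mm wide; open, the fingers measure 119 mm over their backs; the gripper's body (75 mm by 177 mm) begins 78 mm behind the grasp point.
Start: joints at [-0.149, 0.426, 0.074, 1.606, -0.034, 1.111, -0.067], TCP at [0.675, -0, 0.405] pointing down, gripper open.
Joint ranges: [-2.85, 2.85], [-0.5, 2.14], [-1.23, 1.37], [0.21, 2.46], [-1.02, 4.16], [0.16, 2.05], [-2.73, 2.73]. Speed limits (rad/s): [1.89, 1.89, 2.39, 2.39, 3.01, 3.01, 3.01].

INTERFACE

Orientations are given as a 3x3 rotation matrix whose columns are the frame's x, y, z axes.
In Python, from rig import monitor, optics, manip gives the robot as it stands. The module is installed in compiled form; this text tells all that it offers.
- The arm moves only by the tool apply_moves, never from a script. Its argument "motion" is one flat list of numbers, 7 for each row, row after row: the shift along the world's x, y, z in fractions of the full range, 1 being 0.8 m, then the turn, a rotation vector about the world's x, y, z in normalised numbers (1 is 360 degrees), then the opening, from -1 (shut) to 1 (fully open). A call has 1 to 5 rows; each row is the pose to reach, as a shift and turn from the pose commanded when the call began; what a row does not reach only later rows make up. A row lasts 1/8 s, in which the tool goes at most 62.5 mm and 10.7 degrees, less where a joint would pass 70% of its speed; a pose out of reach is approached as far as the arm can. A call with a gripper value outside its range is refused whole. The fingers move at their own pace and stop on an object; "newtons" is the grip in N (left out, the last holds). Time passes only in rows, so rows that repeat a pose let the fingers close. It gives the time, the measured TCP pose, the force, the opening and the grip force at its end, in the units of the state.
- monitor.state(): the state, without advancing time (a new reading comes with each control period).
- optics.grab_frame(name): name is "scene" or "side" or "wrist"; returns a dict with "color" (480x640x3 uint8, blue, green, red), "z_map" (480x640 float32, m along the optical axis (not along the pixel's ray), 0 where there is no reading), "fx", "fy", "cx", "cy" (pixels), "R" (3x3) and "t" (3): a world point X has camera coordinates R X + t. Camera axes: x right, y down, z forward; pixel columns grow to the right and rows downward; lengths in m; the calibration is good to about 2 mm. A picture is of the moment at which its call begins.
- manip.sign_off(): hands the job in; it is judged then, once.
The state is a dict: "time": time; "qpos": joint angles; "qvel": joint speeds; "joint_efforts": joint torques, N m; "position": TCP position; "tool_rot": TCP orientation; "force": force on the tool from outside, world axes, zero at the start; "wrist_torque": the same for the moment, N m; "finger_gap": opening from 0.0 (shut) to 1.0 (fully open); "finger_force": force on a finger pad.
Only numpy, scipy, OpenCV 4.12 (cv2) and the standard library are available. Lean on these libraries where they do the work, as an engineer would, in place of code of your own. Each camera call takes 0.05 s, during which the arm holds its last target. There are 200 camera calls.

## Working session

There is one attempt and no reset: what is moved stays moved. The work goes in short steps, Python scripts to look and compute and a tool call to move; the robot and the scene stay as the last step left them, time stands still between calls to the robot, and variables do not carry over. Pictures are saved under pics/ and viewed, at most 10 in all, crops included, and the job is handed in when it is done.

Besides the shell and the picture viewer there is one more tool, called as a command line: name --argument value ..., lists and objects as JSON in quotes. apply_moves: Moves the arm, as the interface text tells. Its arguments: {"type":"object","properties":{"motion":{"type":"array","items":{"type":"number"}},"newtons":{"type":"number"}},"required":["motion"]}

```bash
mkdir -p pics
cat > h.py <<'E'
import numpy as np, cv2, pickle
from rig import monitor, optics, manip
def grab(n,f=None):
    d=optics.grab_frame(n); pickle.dump(d,open(f'pics/{f or n}.pkl','wb')); cv2.imwrite(f'pics/{f or n}.png',d['color']); return d
def load(f): return pickle.load(open(f'pics/{f}.pkl','rb'))
def cloud(d):
    z=d['z_map']; v,u=np.mgrid[:480,:640]
    P=np.stack([(u-d['cx'])/d['fx']*z,(v-d['cy'])/d['fy']*z,z],-1)
    W=(P-d['t'])@d['R']; W[z<=0]=np.nan; return W
def ray(d,u,v):
    r=d['R'].T@np.array([(u-d['cx'])/d['fx'],(v-d['cy'])/d['fy'],1]); return -d['R'].T@d['t'],r/np.linalg.norm(r)
def onz(d,u,v,z):
    o,r=ray(d,u,v); return o+r*(z-o[2])/r[2]
E
python3 - <<'E'
from h import *
a=grab('scene');b=grab('side')
for d in(a,b): print(-d['R'].T@d['t'],d['R'][2],d['fx'])
print(monitor.state())
E
```

```text
[0.96634535 0.5510166  1.25771623] [-0.28361494 -0.48572315 -0.82682258] 622.819905130763
[ 0.18361166 -1.04778513  0.94238062] [ 0.30610962  0.73966455 -0.59932733] 555.1121036494403
{'time': 0.1, 'qpos': array([-0.14949649,  0.42666534,  0.07385964,  1.60653537, -0.03410365,
        1.11079169, -0.06711528]), 'qvel': array([ 7.23288536e-04, -6.16745655e-04, -6.07312310e-04, -1.19358249e-03,
       -1.05705414e-03, -9.12215216e-05, -9.31942369e-04]), 'joint_efforts': array([ 8.83693836e-03, -9.37480974e+01,  3.67656559e+00, -4.55044663e+01,
       -4.87404736e-02,  1.68144610e-02,  1.07460426e-04]), 'position': array([ 6.74835622e-01, -1.71919379e-05,  4.04051820e-01]), 'tool_rot': array([[ 5.78056078e-05,  9.99999351e-01, -1.13753730e-03],
       [ 9.99999995e-01, -5.78956387e-05, -7.91127037e-05],
       [-7.91785108e-05, -1.13753272e-03, -9.99999350e-01]]), 'force': array([-0.60090362,  0.0966163 , -0.68984649]), 'wrist_torque': array([ 0.0042183 , -0.01266061, -0.04190821]), 'finger_force': 0.0, 'finger_gap': 0.9966379856394623}
```

View pics/scene.png

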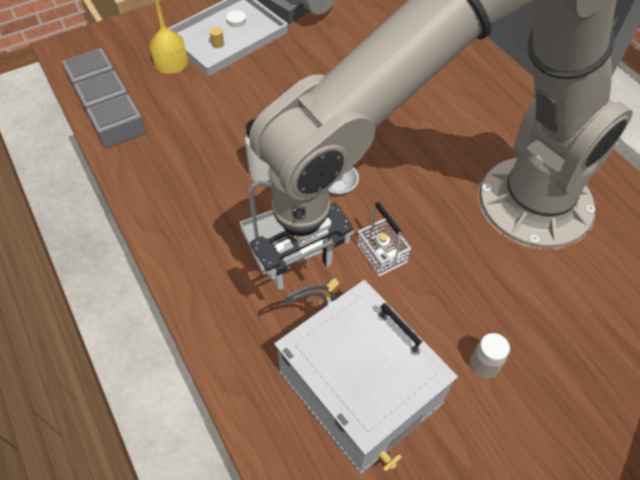

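View pics/side.png

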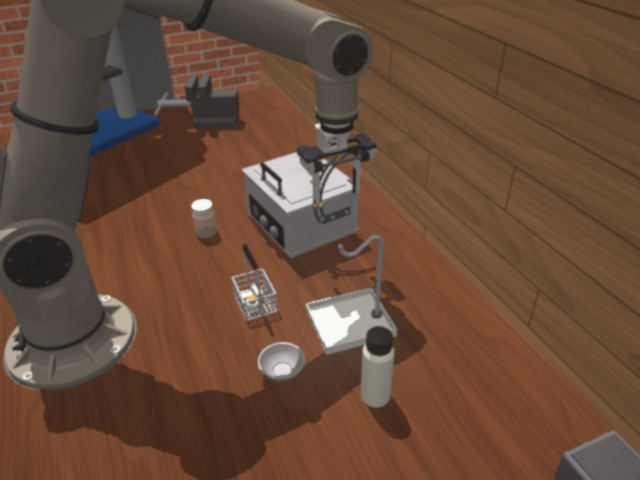

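The scene view shows the basket bar at about (388,218), the lid handle at (401,326) and the jar at (490,355), with the gripper over the tray. In the side view the bar is at (250,257), the hook at (345–380,245), the can at (377,370), the bowl at (281,362), the jar at (204,218) and the lid handle at (271,178). The tab is near (318,205), partly hidden by a finger.

Run:
```python
from h import *
a=load('scene');b=load('side')
def dark(d,x0,y0,x1,y1,z,name):
    c=d['color'][y0:y1,x0:x1]; m=(c.max(2)<60).astype(np.uint8)
    n,l,s,ce=cv2.connectedComponentsWithStats(m); k=1+np.argmax(s[1:,4]); ys,xs=np.where(l==k)
    r=cv2.minAreaRect(np.stack([xs+x0,ys+y0],1).astype(np.float32)); bx=cv2.boxPoints(r)
    e=sorted([(np.linalg.norm(bx[i]-bx[(i+1)%4]),(bx[i]+bx[(i+1)%4])/2) for i in range(4)],key=lambda t:t[0])[:2]
    p=[onz(d,*q[1],z) for q in e]; v=p[1]-p[0]
    print(name,s[k],r[0],'mid',np.mean(p,0).round(4),'len',np.linalg.norm(v).round(3),'yaw',np.degrees(np.arctan2(v[1],v[0])).round(1))
    W=cloud(d)[ys+y0,xs+x0]; print('   depth med',np.nanmedian(W,0).round(4))
dark(a,365,195,408,240,.145,'bar scene'); dark(b,238,240,262,272,.145,'bar side')
dark(a,375,300,428,352,.205,'handle scene'); dark(b,255,158,288,197,.205,'handle side')
for n,d,(x0,y0,x1,y1) in(('scene',a,(240,170,262,240)),('side',b,(325,225,395,320))):
    W=cloud(d)[y0:y1,x0:x1].reshape(-1,3); W=W[W[:,2]>.1]
    print(n,len(W)); 
    for lo in np.arange(.1,.26,.02):
        s=W[(W[:,2]>=lo)&(W[:,2]<lo+.02)]
        if len(s): print(lo.round(2),len(s),s.min(0).round(3),s.max(0).round(3),np.median(s,0).round(3))
# tray: aluminium points 
W=cloud(b); 
for nm,(x0,y0,x1,y1) in dict(tray=(300,285,400,355),bowl=(255,340,308,385),can=(355,325,397,408),jar=(188,195,220,240)).items():
    S=W[y0:y1,x0:x1].reshape(-1,3); S=S[(S[:,2]>(.012 if nm!='tray' else .017))&(S[:,2]<(.03 if nm=='tray' else 1))]
    print(nm,len(S),np.percentile(S,2,0).round(3),np.percentile(S,98,0).round(3), cv2.minAreaRect(S[:,:2].astype(np.float32)))
# lid top plane
S=cloud(a)[280:470,270:460].reshape(-1,3); S=S[(S[:,2]>.152)&(S[:,2]<.172)]
print('lid',len(S),np.median(S[:,2]),cv2.minAreaRect(S[:,:2].astype(np.float32)))
```

```text
bar scene [ 11   9  24  29 137] (387.20074462890625, 217.46096801757812) mid [ 0.4252 -0.0644  0.145 ] len 0.086 yaw 89.3
   depth med [ 0.4288 -0.0577  0.1515]
bar side [ 6  5 13 24 90] (249.3108367919922, 256.3648681640625) mid [ 0.4246 -0.0589  0.145 ] len 0.09 yaw -90.4
   depth med [ 0.423  -0.0651  0.151 ]
handle scene [  6   5  39  41 249] (399.00006103515625, 326.0000305175781) mid [0.5736 0.187  0.205 ] len 0.098 yaw 100.0
   depth med [0.5715 0.1823 0.2106]
handle side [ 7  6 19 19 60] (270.3761291503906, 173.1416015625) mid [0.5656 0.1811 0.205 ] len 0.103 yaw -81.1
   depth med [0.5649 0.1824 0.2085]
scene 258
0.1 24 [ 0.671 -0.227  0.1  ] [ 0.68  -0.219  0.12 ] [ 0.676 -0.222  0.111]
0.12 21 [ 0.672 -0.226  0.121] [ 0.68  -0.218  0.14 ] [ 0.677 -0.22   0.13 ]
0.14 26 [ 0.671 -0.225  0.141] [ 0.68  -0.215  0.159] [ 0.676 -0.221  0.149]
0.16 25 [ 0.671 -0.225  0.161] [ 0.681 -0.217  0.179] [ 0.676 -0.221  0.172]
0.18 27 [ 0.67  -0.226  0.18 ] [ 0.68  -0.218  0.199] [ 0.677 -0.221  0.192]
0.2 27 [ 0.671 -0.225  0.2  ] [ 0.681 -0.218  0.22 ] [ 0.677 -0.221  0.209]
0.22 58 [ 
[... 842 characters left out ...]
79, -0.21934078633785248), (0.15556590259075165, 0.17217713594436646), 84.93794250488281)
bowl 982 [ 0.366 -0.338  0.013] [ 0.456 -0.245  0.04 ] ((0.4111730456352234, -0.2919085919857025), (0.09895975142717361, 0.099488765001297), 35.9322509765625)
can 2221 [ 0.534 -0.458  0.015] [ 0.606 -0.294  0.179] ((0.5946433544158936, -0.3554137349128723), (0.22125981748104095, 0.08807296305894852), 56.437644958496094)
jar 723 [0.36  0.246 0.014] [0.417 0.3   0.097] ((0.38966265320777893, 0.27452701330184937), (0.06437525898218155, 0.0632811188697815), 29.553293228149414)
lid 15594 0.1640126894649631 ((0.6535317301750183, 0.1901850402355194), (0.2285999208688736, 0.2792915999889374), 8.622892379760742)
```

Run:
```python
from h import *
b=load('side')
c=b['color'][130:350,230:410]; cv2.imwrite('pics/c1.png',cv2.resize(c,None,fx=3.3,fy=2.7*1,interpolation=cv2.INTER_CUBIC))
```

```text
(no output)
```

View pics/c1.png

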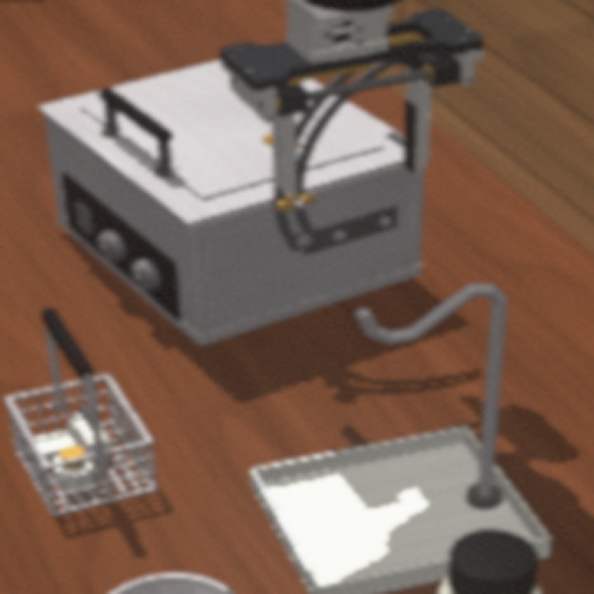

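The side crop shows the hook opening toward the basket, the handle at the front of the lid, and the stay and wing nut near crop pixel (293,203), with the tab half hidden by a finger. I'll move over the basket bar first.

The rows are not in the units I measure in: shifts go in shares of 0.8 m and turns go in shares of 360 degrees. I convert before sending: -250 mm / 800 = -0.3125, -200 mm / 800 = -0.25.

apply_moves --motion '[-0.0625,-0.0088,0,0,0,0,1,-0.125,-0.0175,0,0,0,0,1,-0.1875,-0.0263,0,0,0,0,1,-0.25,-0.035,0,0,0,0,1,-0.3125,-0.0438,0,0,0,0,1]' --newtons 25

```text
time: 0.72
position: [0.4232, -0.0352, 0.4044]
tool_rot: [[0.0, 1.0, -0.0], [1.0, -0.0, -0.0], [-0.0, -0.0, -1.0]]
force: [-0.1, -0.3, 0.7]
finger_gap: 1.0
finger_force: 0.0
```

apply_moves --motion '[0,0,0,0,0,0,1]'

```text
time: 0.85
position: [0.4222, -0.0357, 0.4047]
tool_rot: [[0.001, 1.0, -0.0], [1.0, -0.001, 0.0], [0.0, -0.0, -1.0]]
force: [1.0, -0.4, -0.5]
finger_gap: 1.002
finger_force: 0.0
```

Run:
```python
from h import *
s=monitor.state();print(s['time'],s['position'],s['tool_rot'].round(3),s['qpos'].round(3))
a=grab('scene','scene2');b=grab('side','side2');w=grab('wrist')
ca=a['color'][250:480,250:480]; cb=b['color'][150:300,230:390]
cv2.imwrite('pics/c2.png',np.hstack([cv2.resize(ca,(400,400),interpolation=3),cv2.resize(cb,(400,400),interpolation=3)]))
```

```text
0.85 [ 0.42218201 -0.035676    0.4047228 ] [[ 0.001  1.    -0.   ]
 [ 1.    -0.001  0.   ]
 [ 0.    -0.    -1.   ]] [-1.33e-01  4.00e-03  6.50e-02  2.14e+00 -1.00e-03  9.98e-01 -6.80e-02]
```

View pics/wrist.png

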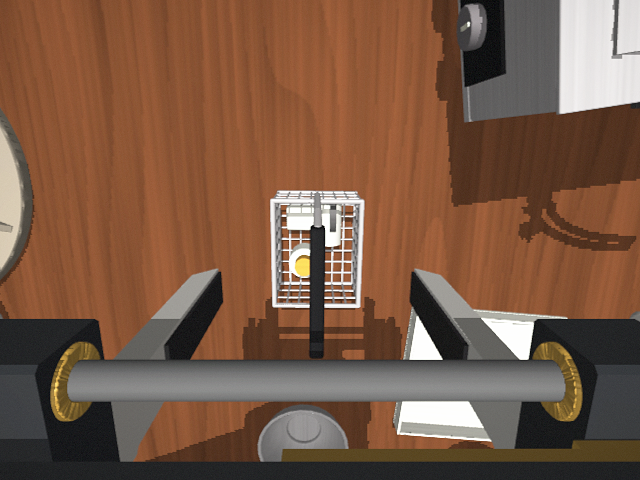

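View pics/c2.png

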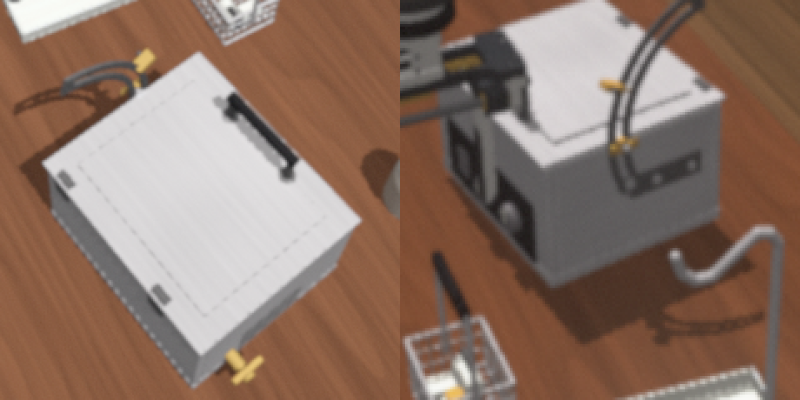

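The wrist view has the bar centred between the fingers, running from (317,226) to (317,355). In the crops the brass tab is at side pixel about (315,182), the wing nut at about (319,205), and the stay is in clear view.

```bash
cat > w.py <<'E'
from h import *
def brass(d,x0,y0,x1,y1,amin=4):
    hsv=cv2.cvtColor(d['color'],cv2.COLOR_BGR2HSV)[y0:y1,x0:x1]
    m=cv2.inRange(hsv,(16,120,110),(30,255,255)); n,l,s,c=cv2.connectedComponentsWithStats(m)
    W=cloud(d)[y0:y1,x0:x1]
    return [(s[i,4],c[i]+[x0,y0],s[i,:4]+[x0,y0,0,0],np.nanmedian(W[l==i],0)) for i in range(1,n) if s[i,4]>=amin]
E
python3 - <<'E'
from w import *
w=load('wrist');a=load('scene2');b=load('side2')
for v in(228,353): print('bar end',onz(w,317,v,.152))
c=w['color'][220:360,300:335].max(2)<60; ys,xs=np.where(c); print(xs.mean()+300,ys.min()+220,ys.max()+220, np.polyfit(ys,xs,1)[0])
print('depth bar',np.nanmedian(cloud(w)[235:350,314:320].reshape(-1,3),0))
for d,r in((a,(290,270,400,320)),(b,(295,165,345,220))):
    for t in brass(d,*r): print(t[0],t[1].round(1),t[2],t[3].round(4))
# lid rectangle from white lid plane
for n,d in(('scene',a),('side',b)):
    W=cloud(d).reshape(-1,3); S=W[(abs(W[:,2]-.163)<.005)&(W[:,0]>.5)&(W[:,0]<.82)&(W[:,1]>.02)&(W[:,1]<.36)]
    print(n,len(S),np.median(S[:,2]),cv2.minAreaRect(S[:,:2].astype(np.float32)))
S=cloud(b)[165:240,295:400].reshape(-1,3)
E
```

```text
bar end [ 0.42561913 -0.01738362  0.152     ]
bar end [ 0.42562828 -0.10447459  0.152     ]
316.68162618796197 225 358 -0.008826262032452325
depth bar [ 0.42499596 -0.06000714  0.15125121]
101 [333.1 284.3] [327 278  13  14] [0.6393 0.0602 0.2268]
11 [328.4 296.6] [327 295   4   4] [0.6428 0.049  0.163 ]
14 [320.5 302. ] [319 300   4   5] [0.6615 0.0517 0.1615]
16 [314.9 181.6] [311 181   8   3] [0.641  0.0547 0.2282]
19 [317.8 203.7] [314 202  10   5] [0.6433 0.0494 0.1653]
scene 14601 0.16389736302011457 ((0.6535595059394836, 0.19004464149475098), (0.2282882183790207, 0.2794542610645294), 8.450845718383789)
side 2985 0.16327006275862796 ((0.6546114683151245, 0.1861051619052887), (0.22956320643424988, 0.2886112332344055), 8.717578887939453)
```

To row units: -80 mm / 800 = -0.1, -40 mm / 800 = -0.05.

apply_moves --motion '[0.0025,-0.0013,-0.05,0,0,0,1,0.0025,-0.0013,-0.1,0,0,0,1,0.0025,-0.0013,-0.1,0,0,0,-1,0.0025,-0.0013,-0.1,0,0,0,-1,0.0025,-0.0013,-0.1,0,0,0,-1]' --newtons 25

```text
time: 1.62
position: [0.4277, -0.036, 0.326]
tool_rot: [[0.0, 1.0, 0.002], [1.0, -0.0, 0.0], [0.0, 0.002, -1.0]]
force: [0.3, 0.2, -0.3]
finger_gap: 0.719
finger_force: 0.0
```

apply_moves --motion '[0,0,0,0,0,0,-1,0,0,0,0,0,0,-1]'

```text
time: 1.88
position: [0.4271, -0.036, 0.3252]
tool_rot: [[0.0, 1.0, 0.001], [1.0, -0.0, 0.0], [0.0, 0.001, -1.0]]
force: [-0.1, 0.4, -0.3]
finger_gap: 0.503
finger_force: 0.0
```

apply_moves --motion '[0,0,0,0,0,0,-1,0,0,0,0,0,0,-1,0,0,0,0,0,0,-1,0,0,0,0,0,0,-1,0,0,0,0,0,0,-1]'

```text
time: 2.5
position: [0.4269, -0.036, 0.3246]
tool_rot: [[0.0, 1.0, -0.0], [1.0, -0.0, 0.0], [0.0, -0.0, -1.0]]
force: [-0.8, 0.9, -1.3]
finger_gap: 0.105
finger_force: 25.0
```

apply_moves --motion '[0,0,0,0,0,0,-1,0,0,0,0,0,0,-1]'

```text
time: 2.75
position: [0.427, -0.036, 0.3246]
tool_rot: [[-0.0, 1.0, -0.0], [1.0, 0.0, 0.0], [0.0, -0.0, -1.0]]
force: [-0.6, -0.2, -3.1]
finger_gap: 0.102
finger_force: 25.0
```

To row units: 120 mm / 800 = 0.15, 110 mm / 800 = 0.1375.

apply_moves --motion '[0,0,0.0188,0,0,0,-1,0,0,0.0563,0,0,0,-1,0,0,0.1,0,0,0,-1,0,0,0.1375,0,0,0,-1,0,0,0.15,0,0,0,-1]'

```text
time: 3.38
position: [0.4271, -0.036, 0.4459]
tool_rot: [[0.0, 1.0, 0.002], [1.0, -0.0, 0.0], [0.0, 0.002, -1.0]]
force: [0.0, 0.1, -2.8]
finger_gap: 0.102
finger_force: 25.0
```

To row units: -152 mm / 800 = -0.19, -138 mm / 800 = -0.1725, -0.09 rad / 6.2832 = -0.0143.

apply_moves --motion '[0.0125,-0.0188,0,0,0,-0.0016,-1,0.0438,-0.0625,0,0,0,-0.0048,-1,0.0813,-0.1188,0,0,0,-0.0095,-1,0.1188,-0.1725,0,0,0,-0.0127,-1,0.1313,-0.19,0,0,0,-0.0143,-1]'

```text
time: 4.0
position: [0.5329, -0.1915, 0.4424]
tool_rot: [[0.094, 0.996, -0.003], [0.996, -0.094, -0.001], [-0.001, -0.003, -1.0]]
force: [0.6, 0.2, -2.8]
finger_gap: 0.101
finger_force: 25.0
```

apply_moves --motion '[0,0,0,0,0,0,-1,0,0,0,0,0,0,-1,0,0,0,0,0,0,-1]'

```text
time: 4.38
position: [0.5316, -0.1872, 0.4446]
tool_rot: [[0.089, 0.996, -0.0], [0.996, -0.089, 0.0], [0.0, -0.0, -1.0]]
force: [-0.4, -0.0, -2.5]
finger_gap: 0.104
finger_force: 25.0
```

Run:
```python
from h import *
s=monitor.state();print(s['time'],s['position'],s['tool_rot'].round(3),s['finger_force'],s['finger_gap'])
w=grab('wrist','wrist3');b=grab('side','side3')
cv2.imwrite('pics/c3.png',np.hstack([cv2.resize(w['color'],(440,400)),cv2.resize(b['color'][190:390,220:400],(360,400),interpolation=3)]))
W=cloud(b)[150:330,220:400].reshape(-1,3); S=W[(W[:,2]>.2)&(W[:,2]<.3)&(W[:,0]>.56)&(W[:,1]<-.15)]
for x in np.arange(.56,.69,.01):
    t=S[abs(S[:,0]-x)<.005]
    if len(t): print(x.round(3),np.median(t,0).round(3),t[:,2].max().round(3))
```

```text
4.375 [ 0.53162345 -0.18721044  0.44464939] [[ 0.089  0.996 -0.   ]
 [ 0.996 -0.089  0.   ]
 [ 0.    -0.    -1.   ]] 24.999191164970398 0.10426703722203425
0.58 [ 0.581 -0.22   0.23 ] 0.239
0.59 [ 0.59  -0.221  0.215] 0.236
0.6 [ 0.6   -0.222  0.208] 0.212
0.61 [ 0.61  -0.222  0.207] 0.212
0.62 [ 0.62  -0.224  0.212] 0.22
0.63 [ 0.63  -0.225  0.22 ] 0.229
0.64 [ 0.641 -0.225  0.229] 0.236
0.65 [ 0.65  -0.226  0.237] 0.243
0.66 [ 0.66  -0.228  0.24 ] 0.242
0.67 [ 0.671 -0.229  0.221] 0.24
0.68 [ 0.677 -0.229  0.213] 0.23
```

View pics/c3.png

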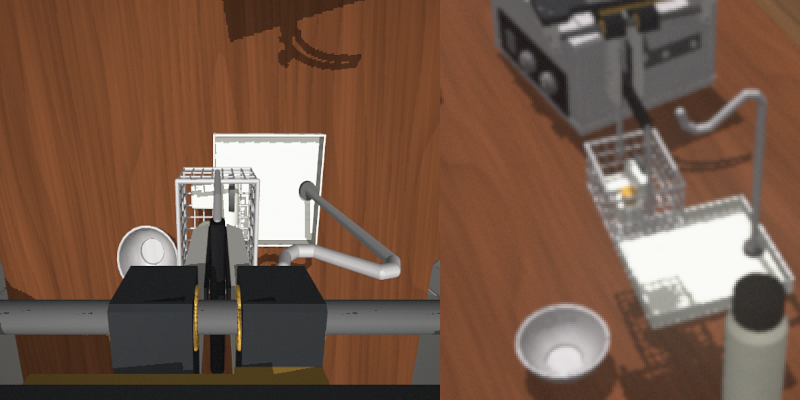

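The basket hangs level from the gripper. In the wrist half the hook tip is at about (285,258), just ahead of the bar at (217,225), and the bowl and can are clear. Next I move along +x and lower it.

To row units: 77 mm / 800 = 0.0963, 58 mm / 800 = 0.0725.

apply_moves --motion '[0.0188,-0.0013,0,0,0,0,-1,0.045,-0.0038,0,0,0,0,-1,0.0725,-0.0063,0,0,0,0,-1,0.0963,-0.0088,0,0,0,0,-1,0.0963,-0.0088,0,0,0,0,-1]'

```text
time: 5.1
position: [0.6106, -0.1945, 0.4441]
tool_rot: [[0.089, 0.996, -0.0], [0.996, -0.089, -0.0], [-0.0, -0.0, -1.0]]
force: [0.5, -0.3, -3.2]
finger_gap: 0.105
finger_force: 25.0
```

To row units: -46 mm / 800 = -0.0575, -40 mm / 800 = -0.05.

apply_moves --motion '[0,0,0,0,0,0,-1,0,0,-0.0188,0,0,0,-1,0,0,-0.0375,0,0,0,-1,0,0,-0.05,0,0,0,-1,0,0,-0.0575,0,0,0,-1]'

```text
time: 5.72
position: [0.6088, -0.195, 0.3977]
tool_rot: [[0.09, 0.996, -0.001], [0.996, -0.09, 0.0], [0.0, -0.001, -1.0]]
force: [-0.5, -0.4, -2.9]
finger_gap: 0.103
finger_force: 25.0
```

apply_moves --motion '[0,0,0,0,0,0,-1,0,0,0,0,0,0,-1]'

```text
time: 5.98
position: [0.6091, -0.1951, 0.3991]
tool_rot: [[0.09, 0.996, 0.001], [0.996, -0.09, -0.0], [-0.0, 0.001, -1.0]]
force: [0.3, 0.5, -2.8]
finger_gap: 0.106
finger_force: 25.0
```

To row units: -4 mm / 800 = -0.005, -2 mm / 800 = -0.0025.

apply_moves --motion '[0,0,-0.0025,0,0,0,-1,0,0,-0.005,0,0,0,-1,0,0,-0.005,0,0,0,-1]'

```text
time: 6.35
position: [0.6092, -0.1949, 0.3955]
tool_rot: [[0.09, 0.996, 0.001], [0.996, -0.09, 0.0], [0.0, 0.001, -1.0]]
force: [-2.5, 2.5, 5.8]
finger_gap: 0.101
finger_force: 25.0
```

Contact with the seat: the force has reversed. I'll back off slightly and open.

apply_moves --motion '[0,0,0.0013,0,0,0,-1,0,0,0.0013,0,0,0,-0.4,0,0,0.0013,0,0,0,-0.4,0,0,0.0013,0,0,0,0,0,0,0.0013,0,0,0,0]'

```text
time: 6.98
position: [0.609, -0.1951, 0.3956]
tool_rot: [[0.09, 0.996, -0.0], [0.996, -0.09, 0.0], [0.0, -0.0, -1.0]]
force: [-0.5, 1.1, 0.5]
finger_gap: 0.474
finger_force: 0.0
```

To row units: 45 mm / 800 = 0.0563, 20 mm / 800 = 0.025.

apply_moves --motion '[0,0,0,0,0,0,0,0,0,0,0,0,0,0,0,0,0,0,0,0,0,0,0,0.025,0,0,0,0,0,0,0.0563,0,0,0,0]'

```text
time: 7.6
position: [0.6089, -0.195, 0.4408]
tool_rot: [[0.09, 0.996, -0.001], [0.996, -0.09, 0.0], [0.0, -0.001, -1.0]]
force: [0.0, -0.4, -0.6]
finger_gap: 0.499
finger_force: 0.0
```

To row units: 80 mm / 800 = 0.1, 40 mm / 800 = 0.05.

apply_moves --motion '[0,0,0.05,0,0,0,0,0,0,0.1,0,0,0,0,0,0,0.1,0,0,0,0]'

```text
time: 7.98
position: [0.6092, -0.1953, 0.5239]
tool_rot: [[0.09, 0.996, 0.005], [0.996, -0.09, -0.001], [-0.0, 0.005, -1.0]]
force: [0.4, 0.4, -0.7]
finger_gap: 0.497
finger_force: 0.0
```

Run:
```python
from w import *
s=monitor.state();print(s['time'],s['position'],s['force'])
a=grab('scene','scene4');b=grab('side','side4')
cv2.imwrite('pics/c4.png',np.hstack([cv2.resize(a['color'][150:480,220:550],(400,400),interpolation=3),cv2.resize(b['color'][130:430,180:430],(400,400),interpolation=3)]))
```

```text
7.975 [ 0.60916898 -0.19531318  0.52389075] [ 0.40859755  0.43693185 -0.6773578 ]
```

View pics/c4.png

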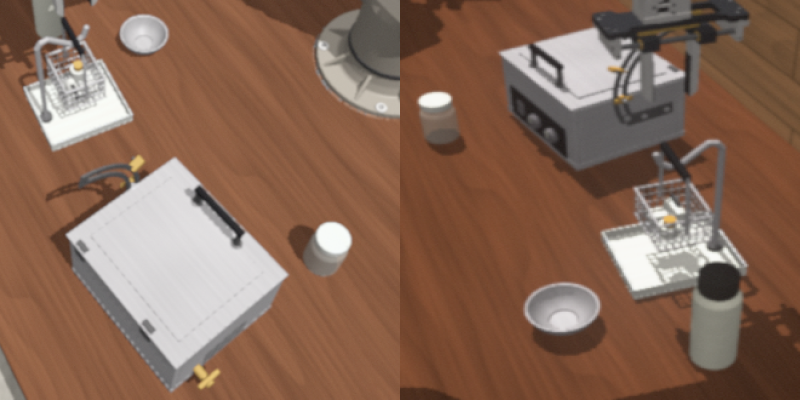

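The basket hangs upright on the hook (side half, about (672,165)) and is released. The tab at (617,70) and stud at (620,98) are clearly visible there. The jar stands clear of the handle.

Run:
```python
from w import *
def tri(d1,p1,d2,p2):
    (o,r),(q,s)=ray(d1,*p1),ray(d2,*p2); A=np.stack([r,-s],1); k=np.linalg.lstsq(A,q-o,rcond=None)[0]
    return (o+k[0]*r+q+k[1]*s)/2, np.linalg.norm(o+k[0]*r-q-k[1]*s)
a=load('scene4');b=load('side4')
# lid by contour of pale surface at lid height
W=cloud(a); hsv=cv2.cvtColor(a['color'],cv2.COLOR_BGR2HSV)
m=((abs(W[...,2]-.164)<.006)&(hsv[...,1]<60)).astype(np.uint8)*255; m=cv2.morphologyEx(cv2.morphologyEx(m,cv2.MORPH_CLOSE,np.ones((9,9))),cv2.MORPH_OPEN,np.ones((9,9)))
c=max(cv2.findContours(m,0,1)[0],key=cv2.contourArea)[:,0]
P=np.array([onz(a,u,v,.164)[:2] for u,v in c],np.float32); R=cv2.minAreaRect(P); print('lid',R)
ya=[]
for n,d in(('scene4',a),('side4',b),('scene2',load('scene2')),('side2',load('side2'))):
    for t in brass(d,*((290,270,400,320) if 'scene' in n else (295,165,345,220))): print(n,t[0],t[1].round(1),t[2],t[3].round(4))
    Wd=cloud(d); H=Wd.reshape(-1,3); col=d['color'].reshape(-1,3).max(1)
    H=H[(H[:,2]>.195)&(H[:,2]<.217)&(col<70)&(abs(H[:,0]-.57)<.04)&(abs(H[:,1]-.184)<.08)]
    if len(H)>20:
        vx,vy,x,y=cv2.fitLine(H[:,:2].astype(np.float32),cv2.DIST_HUBER,0,.01,.01).ravel()
        L=(H[:,:2]-[x,y])@[vx,vy]; print(n,'handle',len(H),(x,y),np.degrees(np.arctan2(vy,vx)),'mid',np.array([x,y])+np.array([vx,vy])*(L.min()+L.max())/2,np.ptp(L),H[:,2].max())
a2,b2=load('scene2'),load('side2')
T,e=tri(a2,(333.1,284.3),b2,(314.9,181.6)); print('tab',T,e)
```

```text
lid ((0.654405415058136, 0.19522838294506073), (0.22615614533424377, 0.2696060538291931), 8.561280250549316)
scene4 97 [333.3 284.3] [327 278  13  14] [0.6388 0.0601 0.2264]
scene4 11 [328.5 296.8] [327 295   4   4] [0.6426 0.0495 0.1623]
scene4 14 [320.5 302. ] [319 300   4   5] [0.6623 0.0519 0.1626]
scene4 handle 253 (np.float32(0.57097983), np.float32(0.18707466)) -81.235756 mid [0.57092351 0.18743997] 0.09985146750503335 0.21646654652764274
side4 16 [314.9 181.6] [311 181   8   3] [0.6409 0.0556 0.2274]
side4 16 [316.6 204.1] [314 202   7   5] [0.6421 0.0503 0.1639]
side4 handle 79 (np.float32(0.56599456), np.float32(0.17403652)) -80.22069 mid [0.56546079 0.17713337] 0.10058521495003128 0.21404195950593496
scene2 101 [333.1 284.3] [327 278  13  14] [0.6393 0.0602 0.2268]
scene2 11 [328.4 296.6] [327 295   4   4] [0.6428 0.049  0.163 ]
scene2 14 [320.5 302. ] [319 300   4   5] [0.6615 0.0517 0.1615]
scene2 handle 257 (np.float32(0.5701129), np.float32(0.19304569)) -80.7307 mid [0.57108087 0.18711463] 0.0991834893042526 0.21571419570443953
side2 16 [314.9 181.6] [311 181   8   3] [0.641  0.0547 0.2282]
side2 19 [317.8 203.7] [314 202  10   5] [0.6433 0.0494 0.1653]
tab [0.64152821 0.05968932 0.22504006] 0.0022601447506227753
```

To row units: 115 mm / 800 = 0.1438, 80 mm / 800 = 0.1, 0.06 rad / 6.2832 = 0.0095.

apply_moves --motion '[0,0.05,0,0,0,0.0095,0,0,0.1,0,0,0,0.0191,0,0.0063,0.1438,0,0,0,0.0286,0,0.0063,0.1438,0,0,0,0.039,0,0.0063,0.1438,0,0,0,0.039,0]'

```text
time: 8.7
position: [0.6143, -0.0795, 0.52]
tool_rot: [[-0.155, 0.988, -0.001], [0.988, 0.155, -0.0], [0.0, -0.001, -1.0]]
force: [1.1, -1.0, 0.4]
finger_gap: 0.501
finger_force: 0.0
```

Run:
```python
from w import *
s=monitor.state();print(s['time'],s['position'],s['tool_rot'].round(3))
w=grab('wrist','wrist5'); print(-w['R'].T@w['t'],w['fx'])
W=cloud(w)
hsv=cv2.cvtColor(w['color'],cv2.COLOR_BGR2HSV)
m=cv2.inRange(hsv,(14,100,90),(32,255,255)); n,l,st,c=cv2.connectedComponentsWithStats(m)
for i in range(1,n):
    if st[i,4]>30: print(st[i],c[i].round(1),np.nanmedian(W[l==i],0).round(4))
th=np.radians(8.9);ux=np.array([np.cos(th),np.sin(th),0]);uy=np.array([-np.sin(th),np.cos(th),0])
cv2.imwrite('pics/c5.png',w['color'])
```

```text
8.7 [ 0.61425211 -0.07947768  0.51996777] [[-0.155  0.988 -0.001]
 [ 0.988  0.155 -0.   ]
 [ 0.    -0.001 -1.   ]]
[ 0.60272399 -0.00890272  0.49931914] 382.91008181059436
[ 531   16  109  328 9687] [591.8 185.8] [ 1.2159 -0.0133 -0.3436]
[374  30  42  29 849] [391.1  44.2] [0.6415 0.0574 0.2269]
[361  65  44  16 326] [382.9  73.6] [0.648  0.0502 0.1643]
[ 583  116   57  189 4995] [620.4 232.3] [ 1.2159 -0.1047 -0.2323]
[ 559  280   77   80 3625] [595.5 324.3] [ 1.2157 -0.2794 -0.2076]
[269 331  16  19 228] [276.9 340.6] [ 0.5932 -0.2339  0.1092]
[ 179  342   28   79 1080] [189.3 381.9] [ 0.5855 -0.0566  0.4354]
[ 426  342   28   79 1063] [442.5 382.1] [ 0.6336 -0.049   0.4357]
[542 402  57  48 748] [579.7 425. ] [ 1.2155 -0.456  -0.1482]
[582 402  28  59 672] [596.5 433.7] [ 1.2157 -0.4687 -0.1168]
[464 440  36   8 143] [485.2 442.3] [ 0.6412 -0.0564  0.4418]
```

View pics/c5.png

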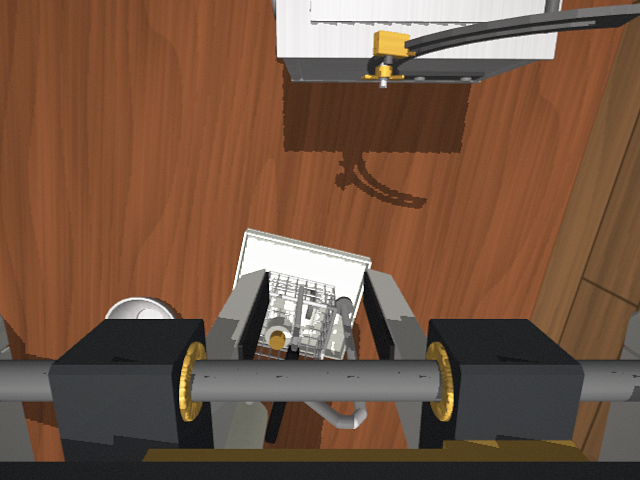

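The wrist view shows the tab block at (391,44) on the stay, its tip at (403,47) and the wing nut at (383,74). I'll work out the tab angle from the depth on the block and stay.

Run:
```python
from w import *
w=load('wrist5');W=cloud(w)
hsv=cv2.cvtColor(w['color'],cv2.COLOR_BGR2HSV)
th=np.radians(8.9);ux=np.array([np.cos(th),np.sin(th),0]);uy=np.array([-np.sin(th),np.cos(th),0]);hg=np.array([.757,.214,.160])
def loc(P): q=P-hg; return np.stack([q@ux,q@uy,q[...,2]],-1)
m=cv2.inRange(hsv,(14,100,90),(32,255,255)); n,l,st,c=cv2.connectedComponentsWithStats(m)
for box in((374,30,42,29),(361,65,44,16)):
    i=l[box[1]:box[1]+box[3],box[0]:box[0]+box[2]]; k=np.bincount(i[i>0]).argmax(); q=loc(W[l==k]); q=q[~np.isnan(q).any(1)]
    print('pct',np.percentile(q,[3,50,97],axis=0).round(4).tolist())
    r=np.hypot(q[:,0],q[:,2]);a=np.arctan2(q[:,2],-q[:,0]); print('r',np.percentile(r,[3,25,50,75,97]).round(4),'ang',np.percentile(a,[3,25,50,75,97]).round(3))
    if box[0]==374: t=q
# y-binned profile in x-z for tab
h,e=np.histogram(t[:,1],12); print(h,e.round(4))
o=t[(t[:,1]>np.percentile(t[:,1],30))&(t[:,1]<np.percentile(t[:,1],90))]
print(cv2.minAreaRect((o[:,[0,2]]*1000).astype(np.float32)),np.linalg.svd(o[:,[0,2]]-o[:,[0,2]].mean(0))[2][:1],o.mean(0))
# stay rim points: dark, above lid
D=loc(W).reshape(-1,3); col=w['color'].reshape(-1,3).max(1)
s=D[(abs(D[:,1]+.135)<.012)&(D[:,2]>.02)&(D[:,2]<.15)&(D[:,0]>-.15)&(D[:,0]<.05)&(col<110)]
r=np.hypot(s[:,0],s[:,2]);a=np.arctan2(s[:,2],-s[:,0])
for lo in np.arange(.2,1.7,.1):
    k=(a>=lo)&(a<lo+.1)
    if k.sum()>5: print(lo.round(1),k.sum(),np.percentile(r[k],[5,50,95]).round(4),np.percentile(s[k,1],[5,95]).round(4))
```

```text
pct [[-0.1489, -0.143, 0.0571], [-0.1382, -0.1368, 0.0669], [-0.1231, -0.1297, 0.0713]]
r [0.1352 0.1468 0.1538 0.1604 0.1636] ang [0.419 0.447 0.452 0.455 0.461]
pct [[-0.1477, -0.1486, -0.0038], [-0.1328, -0.1458, 0.0043], [-0.117, -0.1391, 0.0066]]
r [0.1172 0.1268 0.1329 0.1379 0.1481] ang [-0.027  0.024  0.033  0.041  0.05 ]
[173 172 143 133 152  70   0   0   0   0   3   2] [-0.1434 -0.1408 -0.1383 -0.1357 -0.1331 -0.1305 -0.128  -0.1254 -0.1228
 -0.1203 -0.1177 -0.1151 -0.1126]
((-130.0927276611328, 58.176116943359375), (15.987988471984863, 43.635459899902344), 45.53251647949219) [[ 0.90489536 -0.4256341 ]] [-0.13846314 -0.13522865  0.06676351]
0.2 46 [0.1198 0.1247 0.144 ] [-0.1384 -0.1372]
0.3 47 [0.1204 0.1254 0.1273] [-0.1383 -0.1352]
0.4 260 [0.1224 0.1421 0.159 ] [-0.1454 -0.1355]
0.5 289 [0.1222 0.14   0.1445] [-0.1384 -0.1349]
0.6 336 [0.1221 0.1408 0.1443] [-0.1385 -0.1348]
0.7 401 [0.1221 0.1411 0.1441] [-0.1385 -0.1349]
0.8 459 [0.1222 0.1415 0.1441] [-0.1386 -0.1349]
0.9 518 [0.1221 0.1413 0.144 ] [-0.1387 -0.1351]
1.0 571 [0.1218 0.1414 0.144 ] [-0.1388 -0.135 ]
1.1 425 [0.12   0.1388 0.1438] [-0.1389 -0.1353]
1.2 384 [0.1191 0.1322 0.1424] [-0.1391 -0.1381]
1.3 163 [0.119  0.1306 0.1416] [-0.1391 -0.1384]
```

The tab angle comes out at about 0.43 rad, and the stay's rim fits the hinge estimate to about 1.5 mm. Next is the handle grasp.

To row units: 264 mm / 800 = 0.33, 212 mm / 800 = 0.265.

apply_moves --motion '[-0.0113,0.0663,0,0,0,0,0,-0.0225,0.1325,0,0,0,0,0,-0.0338,0.1988,0,0,0,0,0,-0.045,0.265,0,0,0,0,0,-0.055,0.33,0,0,0,0,0]' --newtons 35

```text
time: 9.38
position: [0.5697, 0.1852, 0.5206]
tool_rot: [[-0.152, 0.988, 0.0], [0.988, 0.152, -0.0], [-0.0, 0.0, -1.0]]
force: [0.7, 0.7, -0.3]
finger_gap: 0.503
finger_force: 0.0
```

To row units: -50 mm / 800 = -0.0625.

apply_moves --motion '[0,0,0,0,0,0,0,0,0,-0.0625,0,0,0,0,0,0,-0.0625,0,0,0,0]'

```text
time: 9.75
position: [0.5697, 0.1827, 0.4678]
tool_rot: [[-0.152, 0.988, -0.005], [0.988, 0.152, -0.003], [-0.002, -0.006, -1.0]]
force: [0.2, -0.4, -0.1]
finger_gap: 0.502
finger_force: 0.0
```

Run:
```python
from w import *
s=monitor.state();print(s['time'],s['position'],s['tool_rot'].round(3))
w=grab('wrist','wrist6'); W=cloud(w).reshape(-1,3); col=w['color'].reshape(-1,3).max(1)
H=W[(W[:,2]>.2)&(W[:,2]<.22)&(col<80)&(abs(W[:,0]-.57)<.06)&(abs(W[:,1]-.185)<.08)]
print(len(H)); vx,vy,x,y=cv2.fitLine(H[:,:2].astype(np.float32),cv2.DIST_HUBER,0,.01,.01).ravel()
L=(H[:,:2]-[x,y])@[vx,vy]; print(np.degrees(np.arctan2(vy,vx)),np.array([x,y])+np.array([vx,vy])*(L.min()+L.max())/2,np.ptp(L),H[:,2].max())
```

```text
9.75 [0.56966826 0.1826545  0.46780422] [[-0.152  0.988 -0.005]
 [ 0.988  0.152 -0.003]
 [-0.002 -0.006 -1.   ]]
3166
-81.49847 [0.5684718 0.18431  ] 0.10308495000381233 0.21260721812791475
```

To row units: -85 mm / 800 = -0.1063, -65 mm / 800 = -0.0813.

apply_moves --motion '[-0.0013,0,-0.0438,0,0,0,0,-0.0013,0,-0.0813,0,0,0,0,-0.0013,0,-0.1063,0,0,0,0,-0.0013,0,-0.1063,0,0,0,0,-0.0013,0,-0.1063,0,0,0,-1]'

```text
time: 10.42
position: [0.5696, 0.1838, 0.3876]
tool_rot: [[-0.154, 0.988, 0.002], [0.988, 0.154, 0.001], [0.001, 0.002, -1.0]]
force: [-0.2, -0.7, 0.4]
finger_gap: 0.429
finger_force: 0.0
```

apply_moves --motion '[0,0,0,0,0,0,-1,0,0,0,0,0,0,-1,0,0,0,0,0,0,-1,0,0,0,0,0,0,-1,0,0,0,0,0,0,-1]'

```text
time: 11.05
position: [0.569, 0.184, 0.3859]
tool_rot: [[-0.154, 0.988, 0.0], [0.988, 0.154, 0.0], [0.0, 0.0, -1.0]]
force: [-2.0, -0.4, 4.1]
finger_gap: 0.138
finger_force: 35.0
```

apply_moves --motion '[0,0,0,0,0,0,-1]'

```text
time: 11.18
position: [0.569, 0.184, 0.3858]
tool_rot: [[-0.154, 0.988, 0.0], [0.988, 0.154, 0.0], [0.0, 0.0, -1.0]]
force: [-1.4, -1.7, 3.9]
finger_gap: 0.142
finger_force: 35.0
```

To row units: 45.6 mm / 800 = 0.057, 36.8 mm / 800 = 0.046.

apply_moves --motion '[0.0031,0.0005,0.0118,0,0,0,-1,0.0066,0.001,0.0234,0,0,0,-1,0.011,0.0018,0.0349,0,0,0,-1,0.0156,0.0025,0.046,0,0,0,-1,0.021,0.0033,0.057,0,0,0,-1]'

```text
time: 11.8
position: [0.5854, 0.1865, 0.4315]
tool_rot: [[-0.154, 0.988, -0.002], [0.988, 0.154, -0.001], [-0.0, -0.002, -1.0]]
force: [-8.6, -1.5, -6.6]
finger_gap: 0.134
finger_force: 35.0
```

Run:
```python
from h import *
s=monitor.state();print(s['time'],s['position'],s['force'],s['finger_force'],s['finger_gap'])
```

```text
11.8 [0.58540121 0.18648175 0.43151474] [-8.60802768 -1.49823034 -6.58469115] 35.00904858112335 0.13360721948160045
```

To row units: 24.8 mm / 800 = 0.031, 16.8 mm / 800 = 0.021.

apply_moves --motion '[0.0059,0.0009,0.0106,0,0,0,-1,0.0123,0.0019,0.021,0,0,0,-1,0.0191,0.003,0.031,0,0,0,-1,0.0191,0.003,0.031,0,0,0,-1]'

```text
time: 12.3
position: [0.6002, 0.1888, 0.4568]
tool_rot: [[-0.154, 0.988, -0.004], [0.988, 0.154, -0.001], [-0.0, -0.004, -1.0]]
force: [-17.8, -4.8, 0.2]
finger_gap: 0.137
finger_force: 35.0
```

```bash
cat > m.py <<'E'
from w import *
import sys
s=monitor.state();print(s['time'],s['position'].round(4),s['force'].round(1),s['finger_force'])
th=np.radians(8.9);ux=np.array([np.cos(th),np.sin(th),0]);uy=np.array([-np.sin(th),np.cos(th),0]);hg=np.array([.7575,.214,.160])
q=s['position']-[0,0,.18]-hg; print('lid from tcp',np.arctan2(q[2],-q@ux)-.2325,np.hypot(q@ux,q[2]))
n=sys.argv[1]; a=grab('scene','scene'+n); b=grab('side','side'+n)
W=cloud(a); hsv=cv2.cvtColor(a['color'],cv2.COLOR_BGR2HSV); P=(W-hg)
X=np.stack([P@ux,P@uy,P[...,2]],-1)
m=(hsv[...,1]<40)&(hsv[...,2]>140)&(X[...,0]<-.03)&(X[...,0]>-.2)&(abs(X[...,1])<.12)&(X[...,2]>.012)
L=X[m]; A=np.stack([L[:,0],np.ones(len(L))],1)
for _ in range(4):
    f=np.linalg.lstsq(A,L[:,2],rcond=None)[0]; e=abs(L[:,2]-A@f); k=e<np.median(e)*2.5; A,L=A[k],L[k]
print('lid from depth',len(L),np.arctan(-f[0]),f[1])
for nm,d,r in(('scene',a,(280,240,400,320)),('side',b,(290,150,350,220))):
    for t in brass(d,*r): print(nm,t[0],t[1].round(1),t[2],t[3].round(4),'ang',np.arctan2(t[3][2]-.16,-(t[3]-hg)@ux).round(3))
cv2.imwrite(f'pics/c{n}.png',np.hstack([cv2.resize(a['color'][250:350,270:390],(480,400),interpolation=3),cv2.resize(b['color'][150:230,290:354],(320,400),interpolation=3)]))
E
python3 m.py 7
```

```text
12.3 [0.6002 0.1888 0.4568] [-17.8  -4.8   0.2] 35.00597566366196
lid from tcp 0.40010744797517683 0.1975124735455212
lid from depth 18037 1.213645423495313 -0.1024085371730033
scene 83 [332.2 283.7] [326 278  13  13] [0.6414 0.0591 0.2272] ang 0.451
scene 24 [376.7 291.5] [371 287  12   9] [0.6358 0.1816 0.3852] ang 1.063
scene 10 [321.3 290.6] [319 290   5   3] [0.6632 0.0552 0.2145] ang 0.433
side 32 [316.5 183.1] [311 180  12   8] [0.6461 0.0545 0.2232] ang 0.438
```

View pics/c7.png

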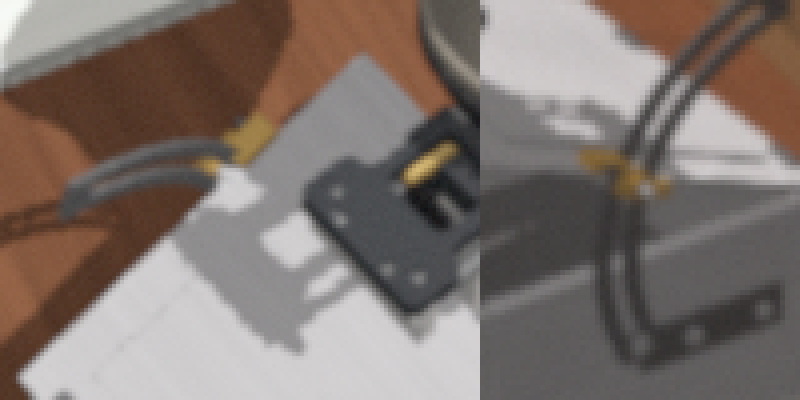

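The scene half has the tab at (250,138) and the wing nut at (212,163). In the side half the stud at (645,187) lies just below the line of the tab's tip. The lid is at about 0.40 rad, so a small raise remains, moving slightly outward to ease the pull on the hinge.

To row units: 5.5 mm / 800 = 0.0069, 1.5 mm / 800 = 0.0019.

apply_moves --motion '[0.001,0.0001,0.0038,0,0,0,-1,0.0019,0.0003,0.0069,0,0,0,-1,0.0019,0.0003,0.0069,0,0,0,-1,0.0019,0.0003,0.0069,0,0,0,-1]'

```text
time: 12.9
position: [0.6026, 0.1891, 0.4615]
tool_rot: [[-0.154, 0.988, -0.0], [0.988, 0.154, -0.0], [-0.0, -0.0, -1.0]]
force: [-1.5, -1.7, -9.6]
finger_gap: 0.14
finger_force: 35.0
```

```bash
sed -i 's/(280,240,400,320)/(280,240,350,320)/' m.py; python3 m.py 8
python3 - <<'E'
from w import *
th=np.radians(8.9);ux=np.array([np.cos(th),np.sin(th),0]);uy=np.array([-np.sin(th),np.cos(th),0]);hg=np.array([.757,.214,.160])
w=load('wrist5');b=load('side8')
def pr(d,t,r,y): 
    X=hg-ux*r*np.cos(t)+uy*y+np.array([0,0,r*np.sin(t)]); p=d['R']@X+d['t']; return (d['fx']*p[0]/p[2]+d['cx'],d['fy']*p[1]/p[2]+d['cy'])
for t in(.40,.43,.46): print(t,'side slot',np.round(pr(b,t,.13,-.135),1),'side stud tip',np.round(pr(b,t,.13,-.15),1),'side tab',np.round(pr(b,t,.151,-.1365),1),'wrist tab',np.round(pr(w,t,.151,-.1365),1))
cv2.imwrite('pics/c9.png',cv2.resize(b['color'][160:210,290:350],(720,600),interpolation=3))
E
```

```text
12.9 [0.6026 0.1891 0.4615] [-1.5 -1.7 -9.6] 35.00890910625458
lid from tcp 0.42666402062505415 0.19842359311728686
lid from depth 18252 1.2123164160604605 -0.09428269097092118
scene 81 [331.8 283.5] [325 278  13  12] [0.6423 0.0586 0.2271] ang 0.453
scene 8 [320.4 290.4] [318 290   5   2] [0.6648 0.0549 0.2161] ang 0.45
side 26 [315.8 182.5] [311 181  11   5] [0.6435 0.0528 0.2265] ang 0.45
0.4 side slot [320.8 184.5] side stud tip [324. 187.] side tab [314.5 184.2] wrist tab [387.4  46.8]
0.43 side slot [321.3 183.1] side stud tip [324.5 185.6] side tab [315.1 182.5] wrist tab [391.3  45.3]
0.46 side slot [321.8 181.7] side stud tip [325.  184.2] side tab [315.7 180.9] wrist tab [395.5  43.8]
```

View pics/c9.png

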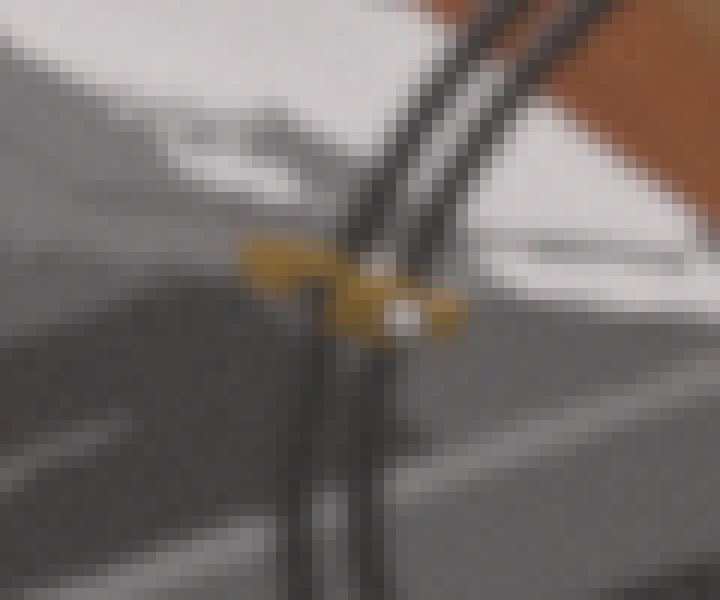

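The crop shows the stud end at (402,316), next to the tab and its tip at (275–340,265). Both lie at about 0.43 rad, well within tolerance. I'll hold briefly, check that everything is still, and hand in.

To row units: 0.5 mm / 800 = 0.0006, 0.3 mm / 800 = 0.0004.

apply_moves --motion '[0.0004,0,0.0006,0,0,0,-1,0.0004,0,0.0006,0,0,0,-1,0.0004,0,0.0006,0,0,0,-1,0.0004,0,0.0006,0,0,0,-1]'

```text
time: 13.5
position: [0.6029, 0.1891, 0.462]
tool_rot: [[-0.154, 0.988, 0.0], [0.988, 0.154, -0.0], [-0.0, 0.0, -1.0]]
force: [1.1, -1.8, -12.5]
finger_gap: 0.136
finger_force: 35.0
```

Run:
```python
from h import *
s=monitor.state();print(s['time'],s['position'].round(4),s['force'].round(1),abs(s['qvel']).max(),s['finger_force'])
b=grab('side','side9'); d=b['color'][190:330,320:400].max(2)<45; W=cloud(b)[190:330,320:400][d]; W=W[(W[:,2]>.19)&(W[:,2]<.25)]; print('bar',len(W),np.median(W,0).round(4))
print(manip.sign_off())
```

```text
13.5 [0.6029 0.1891 0.462 ] [  1.1  -1.8 -12.5] 0.0015365599129436793 35.00850856304169
bar 61 [ 0.6029 -0.2185  0.2209]
the job is handed in; nothing more can be done
None
```

The basket hangs free on the hook, and the arm is holding the lid steady at about 0.43 rad with the stud within about 3 mm of the tab's mark by my measurements; I handed the job in at 13.5 s, and no verdict came back.

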